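# Fit the crank to a mobile-shelving drive head

### The job

Ready the shelving drive head for testing: first take the blue-handled lock plate from its wooden stand, slide it into the slot of the white drive head until its handle rests on the housing, and let go of it. Then take the splined crank from its stand, turn it until its teeth line up with the brass hub's slots, push it fully home against the spring inside, and finish while still gripping it by its black grip block (above the spline) and keeping it pressed down. Leave the other things on the bench where they are.

Things in the scene. Friction and masses are not known exactly. Their poses are not given: they have to be found in the camera images.
- plate_grip (a point): centre of the lock plate's blue grip bar, 60 (x) x 16 (y, thickness) x 36 high, upright, z up. Its underside, 18 below this point, rests on the slot's rim; the blade's rounded foot lies 53 below this point. Turns with the plate
- plate: the lock plate, about 100 g; origin at its foot. Steel blade 54 (x) x 6 (y), 35 long, under the blue grip bar. Fits either way round. At the start upright in its stand's slot; lifts straight up, clear after 35 mm
- slot_mouth (a point): centre of the slot's mouth, flush with the top of the white drive head (fixed box 200 x 330 x 50 high; black frame round the slot). Slot 56.6 long along this frame's x, 8.6 wide along y, 42 deep, edges chamfered. z up. With the plate fully home plate_grip lies 18 above this point
- crank_grip (a point): centre of the crank's black flat-sided grip block, 36 (x) x 22 (y) x 40 high, z up; turns with the crank. x is the arm's direction. Flange 46 across, its underside 25 below this point. Spline tip 53 below. Arm 16 wide, 10 thick, centred 12 below; upright knob 22 across at x = 88, top 29 above this point; counterweight to x = -50
- crank: the crank, about 300 g, balanced about its spline; origin at the spline tip. Spline 28 long, 32 across: six teeth 6.4 wide with rounded tips, one along the arm (x) and every 60 degrees. At the start it hangs in a round 37 hole of its stand, flange on the rim; lifts straight up, clear after 28 mm
- hub_mouth (a point): centre of the top mouth of the brass hexagonal hub (50 across, 42 tall, on the white drive head, 170 from the slot); turns with it. Six slots 10 wide, to radius 18, along this frame's x and every 60 degrees, marked red. z up. Stiff brake (1 N m). Spring pin met when the spline is 20 deep; home is 28 deep, flange on rim, crank_grip 25 above
- spring_pin (a joint): travel of the spring pin inside the hub: 0 up, 0.008 m pressed fully down; the spring takes 6 N to start and 11 N at the bottom, more than the crank's weight, so a crank let go rises again
- plate_stand: fixed plywood block 100 (x) x 50 (y) x 60 high that holds the lock plate. Origin: centre of its underside
- crank_stand: fixed plywood block 76 x 76 x 60 high that holds the crank. Origin: centre of its underside
- screwdriver: a screwdriver lying loose; bystander, leave alone
- screw_tin: open round aluminium tin, 76 across, 50 high; bystander. Origin: centre of its underside
- oil_mid (a point): yellow oil bottle with a red cap, 48 across, 120 high; bystander. Point: half-way up
- gear: spare steel gear wheel lying flat, 73 across, 24 high; bystander. Origin: centre of its underside
- wrench: a wrench lying loose; bystander
- padlock: brass padlock lying flat, 40 x 70 x 22; bystander
Mind the look-alikes: they are no part of the job. What is shaped like the crank but green is not meant.

How it is judged:
By the outcome, as a careful person would: the job done as asked, in the order asked, and still so for the second after the job is handed in, while the arm keeps its last pose, push and grip.
It also fails if it takes over 67 s, if anything falls off the work surface, if the arm or the gripper's body presses on something with over 40 N, if the wrist force passes 120 N, or if a joint passes its speed limit or range.

### The arm

A 6-joint arm with a two-finger parallel gripper is mounted at the origin on the work surface. World frame = base frame: x ahead of the robot, y to its left, z up, the work surface at z = 0. Lengths are in m, angles in rad, forces in N, time in s.
With the tool pointing down it reaches from about 0.25 to 0.775 m from the base axis. Payload 4 kg.
Tool frame: the origin (TCP) lies midway between the tips of the shut fingers; the grasp point (between the pads) lies env.grip_point_offset behind it (env.grip_point_offset is the distance from the TCP to the grasp point, in m); z points along the fingers, y is the direction in which the jaws open and shut (so a half turn about z gives the same grasp; the last joint's range is limited). The gripper opens to 94 mm and grips with 3 to 60 N. Pads are 16 mm wide; open, the fingers measure 119 mm over their backs; the gripper's body (75 mm by 177 mm) begins 78 mm behind the grasp point.
Start: joints at [-1.394, 0.087, 1.371, -0, 1.684, -0.103], TCP at [0.152, -0.529, 0.206] pointing down, gripper open.
Joint ranges: [-3.1, 3.1], [-0.76, 2.03], [0.27, 2.55], [-1.08, 4.22], [0.17, 2.65], [-2.57, 2.57]. Speed limits (rad/s): [2.79, 2.79, 3.14, 3.14, 3.14, 3.14].

### API

Orientations are given as a 3x3 rotation matrix whose columns are the frame's x, y, z axes.
In Python, from cell import env gives the robot as it stands.
- The arm moves only by the tool drive_tool, never from a script. Its argument "increments" is a list of rows, each a list of 5 numbers: the shift along the tool's x, y, z in mm, then the turn about the tool's z in units of 8 degrees (1.0 is 8 degrees), then the finger opening in mm, from 0 to 94. In form: [[dx, dy, dz, turn, hand], ...]. A call has 1 to 20 rows; each row shifts and turns the commanded pose from where the row before left it, along the tool's axes as they then stand; what a row does not reach is not made up. A row lasts 1/8 s, in which the tool goes at most 62.5 mm and 10.7 degrees, less where a joint would pass 70% of its speed; a pose out of reach is approached as far as the arm can. A call with a gripper value outside its range is refused whole. The fingers move at their own pace and stop on an object; "newtons" is the grip in N (left out, the last holds). Time passes only in rows, so rows that do not move let the fingers close. It gives the time, the measured TCP pose, the force and the opening at its end, in the units of the state.
- env.observe(): the state, without advancing time (a new reading comes with each control period).
- env.read_camera(name): name is "side" or "top" or "wrist"; returns a dict with "color" (384x512x3 uint8, red, green, blue), "range_z" (384x512 float32, m along the optical axis (not along the pixel's ray), 0 where there is no reading), "intrinsics" (3x3 intrinsics, pixels), "dist_coeffs" ([k1, k2, p1, p2, k3] as OpenCV has them; the pictures are not rectified), "extrinsics" (4x4, takes a point from camera to world coordinates); the wrist camera has in their place "tool_from_camera" (4x4, takes a point from camera to tool coordinates, whose origin is the TCP and whose axes are the flange's). Camera axes: x right, y up, looking along -z (the intrinsics and any distortion apply to the point x, -y, -z); pixel columns grow to the right and rows downward; lengths in m; the calibration is good to about 2 mm. A picture is of the moment at which its call begins: read the wrist's pose just before it.
- env.finish_job(): hands the job in, once; it reports no verdict.
The state is a dict: "t": time; "joint_pos": joint angles; "qvel": joint speeds; "effort": joint torques, N m; "ee_pos": TCP position; "tcp_rot": TCP orientation; "force": force on the tool from outside, world axes, zero at the start; "wrist_torque": the same for the moment, N m; "gripper_width": opening from 0.0 (shut) to 1.0 (fully open).
Only numpy, scipy, OpenCV 4.12 (cv2) and the standard library are available. Lean on these libraries where they do the work, as an engineer would, in place of code of your own. Each camera call takes 0.05 s, during which the arm holds its last target.

## Working session

There is one attempt and no reset: what is moved stays moved. The work goes in short steps, Python scripts to look and compute and a tool call to move; the robot and the scene stay as the last step left them, time stands still between calls to the robot, and variables do not carry over. Pictures are saved under pics/ and viewed, and the job is handed in when it is done.

Besides the shell and the picture viewer there is one more tool, called after "Emit:" in YAML: its name, and indented under it one key for each argument. drive_tool: Moves the arm, as the interface text tells. Its arguments: {"type":"object","properties":{"increments":{"type":"array","items":{"type":"array","items":{"type":"number"}}},"newtons":{"type":"number"}},"required":["increments"]}

```bash
mkdir -p pics; ls
cat > h.py <<'E'
import numpy as np, cv2
from cell import env
def snap(name,tag):
    s=env.observe()
    c=env.read_camera(name)
    cv2.imwrite(f'pics/{tag}.png',cv2.cvtColor(c['color'],cv2.COLOR_RGB2BGR))
    if name=='wrist':
        T=np.eye(4);T[:3,:3]=s['tcp_rot'];T[:3,3]=s['ee_pos']
        c['extrinsics']=T@c['tool_from_camera']
    np.save(f'{tag}.npy',c,allow_pickle=True)
    return c
def load(tag): return np.load(f'{tag}.npy',allow_pickle=True).item()
def rays(c,uv):
    uv=np.asarray(uv,float).reshape(-1,1,2)
    n=cv2.undistortPoints(uv,np.array(c['intrinsics'],float),np.array(c['dist_coeffs'],float)).reshape(-1,2)
    d=np.c_[n[:,0],-n[:,1],-np.ones(len(n))]
    E=np.array(c['extrinsics'])
    return E[:3,3],d@E[:3,:3].T
def onz(c,uv,z):
    o,d=rays(c,uv); t=(z-o[2])/d[:,2]; return o+d*t[:,None]
def bydepth(c,uv):
    o,d=rays(c,uv); uv=np.asarray(uv,int).reshape(-1,2)
    return o+d*c['range_z'][uv[:,1],uv[:,0]][:,None]
E
python3 - <<'E'
from h import *
for n in ['top','side','wrist']:
    c=snap(n,n+'0'); print(n,c['intrinsics'],c['dist_coeffs'],np.round(c['extrinsics'],3))
print(env.observe(),env.grip_point_offset)
E
```

```text
pics
top [[385.72907079   0.         254.51308999]
 [  0.         385.72907079 185.73799331]
 [  0.           0.           1.        ]] [0.01566547 0.         0.         0.         0.        ] [[ 0.023  0.993 -0.118  0.382]
 [-1.     0.024  0.004  0.016]
 [ 0.007  0.118  0.993  1.247]
 [ 0.     0.     0.     1.   ]]
side [[396.99997855   0.         251.49843664]
 [  0.         396.99997855 192.97424173]
 [  0.           0.           1.        ]] [0.03181074 0.         0.         0.         0.        ] [[ 0.989  0.11  -0.103  0.389]
 [-0.151  0.758 -0.634 -0.747]
 [ 0.008  0.642  0.766  1.013]
 [ 0.     0.     0.     1.   ]]
wrist [[310.572758     0.         260.65931968]
 [  0.         310.572758   188.19795513]
 [  0.           0.           1.        ]] [-0.03278775  0.          0.          0.          0.        ] [[ 0.276  0.919  0.28   0.233]
 [-0.961  0.265  0.078 -0.505]
 [-0.003 -0.29   0.957  0.383]
 [ 0.     0.     0.     1.   ]]
{'t': 0.15, 'joint_pos': array([-1.39408715e+00,  8.78342753e-02,  1.37183205e+00,  2.62987650e-05,
        1.68359174e+00, -1.03119651e-01]), 'qvel': array([ 5.01215718e-05, -1.42492142e-03, -1.44085733e-03,  1.63621653e-04,
        8.69461572e-04, -7.41827764e-04]), 'effort': array([ 9.03666405e-04, -3.40642440e+01, -3.02794254e+01,  7.18548987e-02,
        3.05340684e-02, -1.16598317e-04]), 'ee_pos': array([ 0.15183037, -0.528223  ,  0.20458431]), 'tcp_rot': array([[ 9.61101942e-01,  2.76193746e-01, -2.67039407e-04],
       [ 2.76193805e-01, -9.61100556e-01,  1.64406969e-03],
       [ 1.97430043e-04, -1.65387320e-03, -9.99998613e-01]]), 'force': array([ 0.73265585, -0.19082286, -0.12251414]), 'wrist_torque': array([-0.00398795, -0.03907825,  0.01353747]), 'gripper_width': 1.0007537470756647} 0.0188
```

View pics/top0.png

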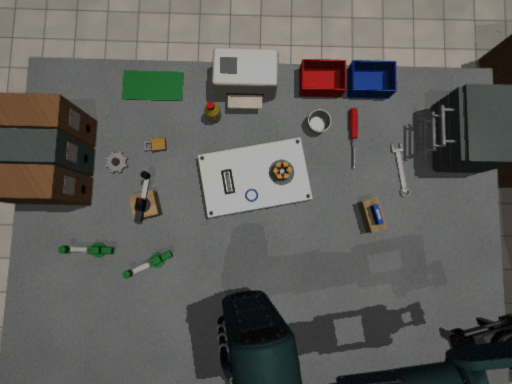

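View pics/side0.png

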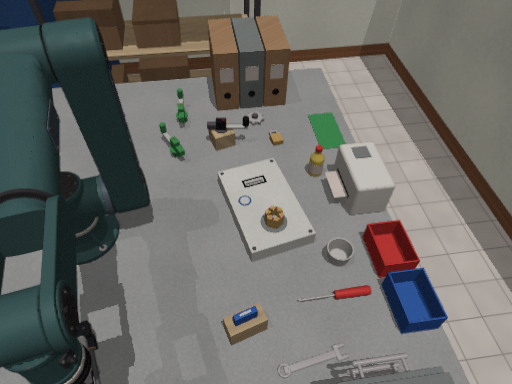

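View pics/wrist0.png

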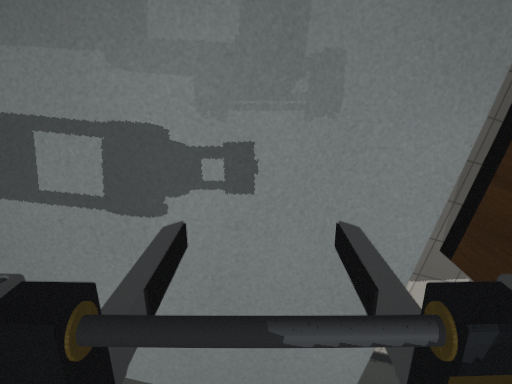

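The top view shows the plate and its stand at (375,213), the crank and its stand at (144,205), the slot at (228,181) and the hub at (283,171). Next I zoom in.

Run:
```python
from h import *
for n,boxes in [('top',[(355,190,395,240),(120,165,170,225),(210,160,250,200),(258,146,308,196)]),('side',[(215,300,275,345),(200,105,270,155),(235,165,275,215),(250,195,300,235)])]:
    im=cv2.imread(f'pics/{n}0.png')
    t=[cv2.resize(im[b[1]:b[3],b[0]:b[2]],(390,290),interpolation=cv2.INTER_CUBIC) for b in boxes]
    cv2.imwrite(f'pics/{n}0z.png',np.vstack([np.hstack(t[:2]),np.hstack(t[2:])]))
c=load('top0')
for nm,p,zs in [('plate',(376,213),[.095+.036-.018]),('slot',(228,181),[.05]),('hub',(283,171),[.092]),('crankgrip',(144,205),[.105]),('knob',(146,176),[.114])]:
    print(nm,[onz(c,[p],z).round(3) for z in zs],bydepth(c,[p]).round(3))
```

```text
plate [array([[ 0.444, -0.347,  0.113]])] [[ 0.445 -0.353  0.096]]
slot [array([[0.536, 0.094, 0.05 ]])] [[0.542 0.097 0.01 ]]
hub [array([[ 0.566, -0.074,  0.092]])] [[ 0.568 -0.075  0.076]]
crankgrip [array([[0.452, 0.336, 0.105]])] [[0.453 0.343 0.081]]
knob [array([[0.537, 0.333, 0.114]])] [[0.537 0.333 0.113]]
```

View pics/top0z.png

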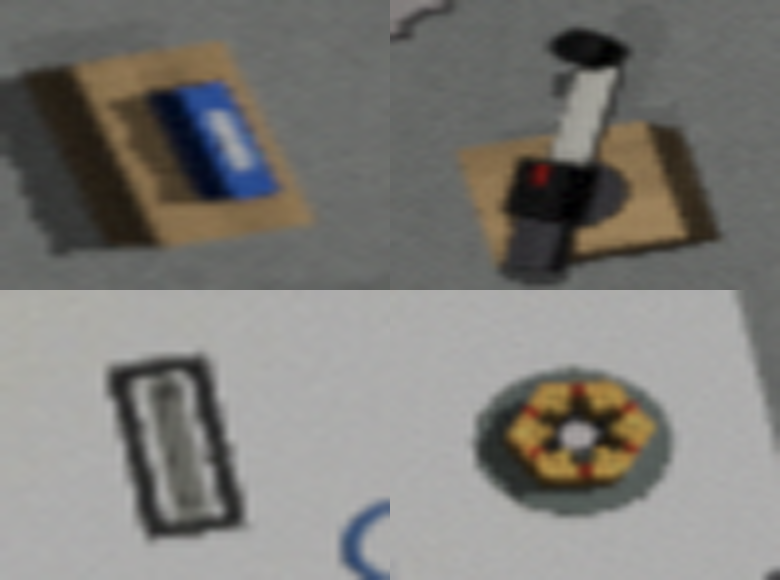

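View pics/side0z.png

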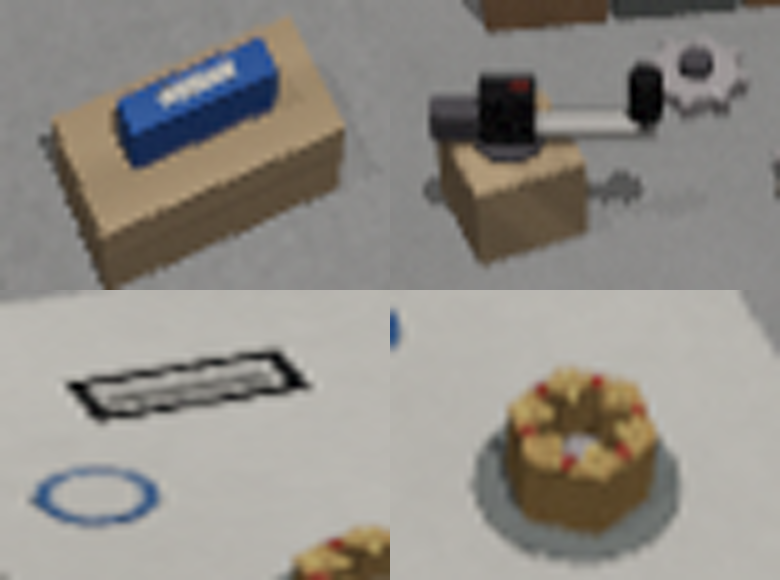

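```bash
cat >> h.py <<'E'
def hsv(c): return cv2.cvtColor(c['color'],cv2.COLOR_RGB2HSV)
def mask(c,lo,hi,box=None):
    m=cv2.inRange(hsv(c),np.array(lo),np.array(hi))
    if box is not None:
        k=np.zeros_like(m);k[box[1]:box[3],box[0]:box[2]]=255;m&=k
    return m
def pix(m):
    v,u=np.nonzero(m);return np.c_[u,v]
def rect(P):
    r=cv2.minAreaRect((np.asarray(P)[:,:2]*1000).astype(np.float32)); b=cv2.boxPoints(r)
    e=[b[1]-b[0],b[2]-b[1]]; l=[np.hypot(*x) for x in e]; i=int(np.argmax(l))
    a=np.degrees(np.arctan2(e[i][1],e[i][0])); a=(a+90)%180-90
    return np.round(r[0],1),np.round([l[i],l[1-i]],1),round(float(a),1)
E
python3 - <<'E'
from h import *
for n,b in [('top0',(355,190,395,240)),('side0',(215,300,275,345))]:
    c=load(n); p=pix(mask(c,(105,100,40),(130,255,255),b)); P=bydepth(c,p)
    q=P[P[:,2]>0.091]; print(n,len(p),len(q),np.median(q[:,2]),rect(q))
    b2={'top0':(200,150,305,210),'side0':(220,165,310,235)}[n]
    m=mask(c,(0,150,90),(8,255,255),b2)|mask(c,(172,150,90),(180,255,255),b2)
    k,l,s,ce=cv2.connectedComponentsWithStats(m); 
    C=onz(c,ce[1:],.092); print(s[1:,4],C.round(4).tolist())
    if len(C)>=6: o=C[:,:2].mean(0); print(o,np.degrees(np.arctan2(C[:,1]-o[1],C[:,0]-o[0]))%60,np.hypot(*(C[:,:2]-o).T))
    b3={'top0':(216,164,240,198),'side0':(236,170,275,192)}[n]
    m=mask(c,(0,0,0),(180,255,70),b3); print(rect(onz(c,pix(m),.05)))
    b4={'top0':(120,165,170,225),'side0':(200,110,255,150)}[n]
    p=pix(mask(c,(0,0,0),(180,255,60),b4)); P=bydepth(c,p)
    g=P[(abs(P[:,2]-.105)<.004)];print('crank top pts',len(g), np.median(g,0)); 
    near=np.array([.452,.336]); g=g[np.hypot(*(g[:,:2]-near).T)<.04]; print(rect(g))
    p=pix(mask(c,(0,0,0),(180,255,60),b4)); P=bydepth(c,p); g=P[P[:,2]>.11]; print('knob',len(g),g.mean(0))
E
```

```text
top0 80 77 0.09703653276329338 (array([ 426. , -175.4]), array([390. ,  54.6], dtype=float32), -84.9)
[2 2 1 1 2] [[0.5916, -0.0706, 0.092], [0.5788, -0.0511, 0.092], [0.5813, -0.089, 0.092], [0.5599, -0.0923, 0.092], [0.5487, -0.0743, 0.092]]
(array([535.6,  95.6]), array([73.1, 30.1], dtype=float32), 11.6)
crank top pts 78 [0.45476209 0.35033097 0.10537606]
(array([455.8, 351.5]), array([33.2, 20.1], dtype=float32), -5.9)
knob 41 [0.52616843 0.32440245 0.16973775]
side0 215 119 0.09571127769110122 (array([ 440.3, -358.3]), array([58.5, 16.1], dtype=float32), 17.1)
[1 2 1 1 3 2] [[0.5765, -0.0485, 0.092], [0.5551, -0.0511, 0.092], [0.5881, -0.0652, 0.092], [0.5457, -0.0701, 0.092], [0.5793, -0.0847, 0.092], [0.5571, -0.088, 0.092]]
[ 0.56695902 -0.06792442] [3.88357583 5.16886093 7.39499157 5.74836723 6.33286823 3.94104009] [0.02158588 0.02062642 0.02131297 0.02133134 0.02076893 0.02239529]
(array([534.1,  98.8]), array([74.6, 28.2], dtype=float32), 11.6)
crank top pts 46 [0.45761596 0.34496775 0.10613743]
(array([454., 350.]), array([31.5, 23.1], dtype=float32), -5.3)
knob 21 [0.52909704 0.28775549 0.15710283]
```

Emit:
drive_tool:
  increments:
    - [46, -12, 0, 0, 60]
    - [46, -12, 0, 0, 60]
    - [46, -12, 0, 0, 60]
    - [46, -12, 0, 0, 60]
    - [46, -12, 0, 0, 60]
    - [47, -12, 0, 0, 60]
    - [47, -12, 0, 0, 60]
    - [0, 0, 0, 0.1, 60]
    - [0, 0, 0, 0, 60]

```text
t: 1.27
ee_pos: [0.4397, -0.3585, 0.2051]
tcp_rot: [[0.965, 0.263, -0.001], [0.263, -0.965, 0.0], [-0.001, -0.0, -1.0]]
force: [-0.3, -0.6, 0.4]
gripper_width: 0.638
```

Run:
```python
from h import *
c=snap('wrist','w1'); s=env.observe(); print(s['ee_pos'],s['tcp_rot'][:,0])
p=pix(mask(c,(105,100,40),(130,255,255))); P=bydepth(c,p); print(len(P))
q=P[abs(P[:,2]-.096)<.006]; print(len(q),np.median(q[:,2]),rect(q)); print(rect(onz(c,p[abs(P[:,2]-.096)<.006],.096)))
```

```text
[ 0.43929391 -0.35887541  0.20520974] [ 9.65075936e-01  2.61968869e-01 -8.65677409e-04]
838
773 0.09578585189665556 (array([ 443. , -357.1]), array([58.5, 15.3], dtype=float32), 15.7)
(array([ 443.4, -357. ]), array([59.1, 15.2], dtype=float32), 15.7)
```

View pics/w1.png

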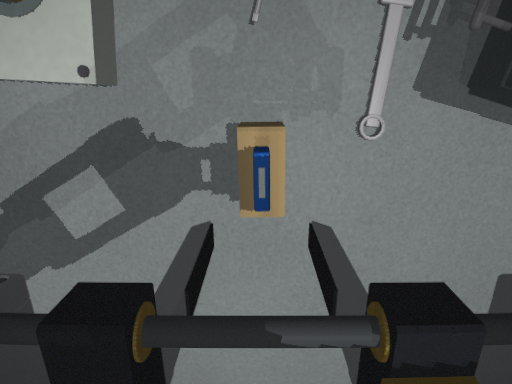

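Emit:
drive_tool:
  increments:
    - [4, -1, 40, -0.06, 60]
    - [0, 0, 40, 0, 60]
    - [0, 0, 40, 0, 50]
    - [0, 0, 18, 0, 50]
    - [0, 0, 0, 0, 10]
    - [0, 0, 0, 0, 10]
    - [0, 0, 0, 0, 10]
    - [0, 0, 0, 0, 10]
    - [0, 0, 0, 0, 10]
  newtons: 30

```text
t: 2.45
ee_pos: [0.4445, -0.3571, 0.0691]
tcp_rot: [[0.963, 0.271, 0.002], [0.271, -0.963, -0.002], [0.001, 0.003, -1.0]]
force: [0.4, 0.0, 4.5]
gripper_width: 0.168
```

Run:
```python
from h import *
c=snap('wrist','w2'); s=env.observe(); print(s)
```

```text
{'t': 2.5, 'joint_pos': array([-7.76217843e-01,  1.94592585e-01,  1.52436543e+00, -2.05280246e-04,
        1.41951101e+00,  5.20266771e-01]), 'qvel': array([-5.81099433e-04,  7.08696117e-04, -6.91741781e-04,  1.76708815e-03,
       -4.19466131e-05, -1.67116619e-03]), 'effort': array([ 2.03020158e-01, -3.40212429e+01, -2.61018205e+01,  1.69012360e-01,
       -1.65176665e-02, -7.77477311e-03]), 'ee_pos': array([ 0.44446475, -0.35715816,  0.0691152 ]), 'tcp_rot': array([[ 0.96260214,  0.27091099,  0.00208675],
       [ 0.27091553, -0.9626003 , -0.00233317],
       [ 0.00137662,  0.00281125, -0.9999951 ]]), 'force': array([ 0.06756518, -0.57589152,  5.27525674]), 'wrist_torque': array([-0.04957671,  0.00511349, -0.01198978]), 'gripper_width': 0.16905285040314877}
```

View pics/w2.png

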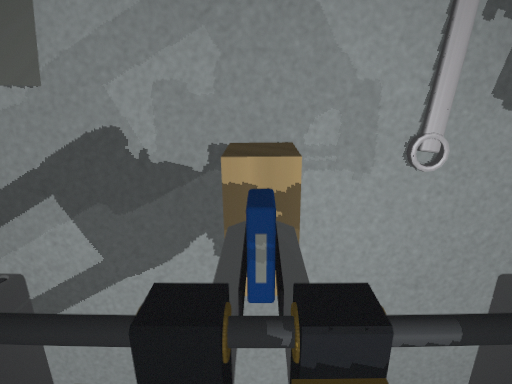

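Emit:
drive_tool:
  increments:
    - [0, 0, -10, 0, 10]
    - [0, 0, -30, 0, 10]
    - [0, 0, -40, 0, 10]
    - [0, 0, -30, 0.51, 10]
    - [6, -20, 0, 0, 10]
    - [12, -45, 0, 0, 10]
    - [12, -48, 0, 0, 10]
    - [12, -48, 0, 0, 10]
    - [12, -48, 0, 0, 10]
    - [12, -48, 0, 0, 10]
    - [12, -48, 0, 0, 10]
    - [12, -48, 0, 0, 10]
    - [12, -44, 0, 0, 10]
    - [8, -30, 0, 0, 10]
    - [0, 0, 0, 0, 10]
    - [0, 0, 0, 0, 10]

```text
t: 4.5
ee_pos: [0.464, 0.084, 0.1759]
tcp_rot: [[0.979, 0.203, -0.003], [0.203, -0.979, -0.001], [-0.003, 0.0, -1.0]]
force: [-0.5, -0.3, -0.9]
gripper_width: 0.168
```

Run:
```python
from h import *
c=snap('wrist','w3'); s=env.observe(); print(s['ee_pos'],s['tcp_rot'],s['force'],s['gripper_width'])
```

```text
[0.46439166 0.08356642 0.17634343] [[ 9.79458086e-01  2.01636386e-01 -2.15063145e-03]
 [ 2.01635583e-01 -9.79460437e-01 -5.85927063e-04]
 [-2.22460264e-03  1.40247174e-04 -9.99997516e-01]] [-0.1314491   0.70536951 -0.56543379] 0.16896394353380162
```

View pics/w3.png

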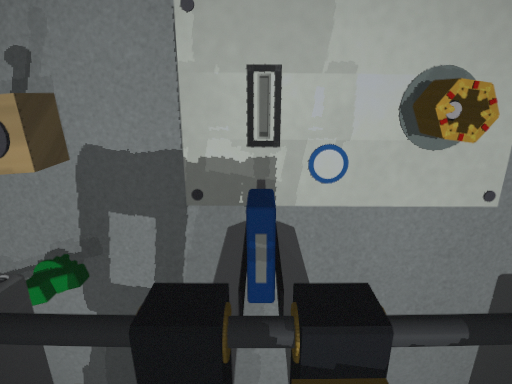

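```bash
python3 - <<'E'
from h import *
c=load('w3')
T=np.eye(4)
s=env.observe();R=s['tcp_rot'];o=s['ee_pos']
m=mask(c,(0,0,0),(180,255,75),(242,60,288,150))
p=pix(m);print('frame',rect(onz(c,p,.05)), bydepth(c,p)[:,2].mean())
g=onz(c,p,.05)
# slot inner: outer-contour and hole
k,h=cv2.findContours(m,cv2.RETR_CCOMP,cv2.CHAIN_APPROX_NONE)
for q,hh in zip(k,h[0]):
    if len(q)>30: print(len(q),hh[3],rect(onz(c,q.reshape(-1,2),.05)))
p=pix(mask(c,(105,100,40),(130,255,255),(240,180,285,310))); P=bydepth(c,p)
L=(P-o)@R; print('blue z tool',np.percentile(L[:,2],[5,25,50,75,95]))
zt=np.median(L[:,2]); t=L[abs(L[:,2]-zt)<.004]; print('plate in tool',rect(t),zt)
m=mask(c,(0,140,80),(8,255,255),(430,70,505,150))|mask(c,(172,140,80),(180,255,255),(430,70,505,150))
n,l,st,ce=cv2.connectedComponentsWithStats(m); C=onz(c,ce[1:][st[1:,4]>2],.092); print(st[1:,4],C.round(4).tolist())
q=C[:,:2].mean(0); print(q,np.degrees(np.arctan2(C[:,1]-q[1],C[:,0]-q[0]))%60,np.hypot(*(C[:,:2]-q).T))
E
python3 -c "
import cv2;i=cv2.imread('pics/w3.png');import numpy as np
a=cv2.resize(i[55:155,235:295],(360,600),interpolation=2);b=cv2.resize(i[180:310,220:300],(369,600),interpolation=2);cv2.imwrite('pics/w3z.png',np.hstack([a,b]))"
```

```text
frame (array([535.5,  96.7]), array([75.3, 31.8], dtype=float32), 11.0) 0.05201420443657959
226 -1 (array([535.5,  96.7]), array([75.3, 31.8], dtype=float32), 11.0)
181 3 (array([535.8,  96.7]), array([65.8, 22.4], dtype=float32), 11.3)
blue z tool [-0.02721568 -0.02654579 -0.02606164 -0.0252791  -0.00349558]
plate in tool (array([-1.9, -1.3]), array([60.1, 15.9], dtype=float32), -0.0) -0.026061638863670668
[33 38 32 34 31 31] [[0.5909, -0.0682, 0.092], [0.5784, -0.0507, 0.092], [0.5816, -0.0878, 0.092], [0.5572, -0.0524, 0.092], [0.5601, -0.0895, 0.092], [0.5479, -0.0719, 0.092]]
[ 0.56934707 -0.0700714 ] [5.03632872 4.80637374 4.62755668 4.68081802 4.52664952 4.77142037] [0.02168541 0.02137867 0.02150721 0.02143027 0.0214666  0.02157162]
```

View pics/w3z.png

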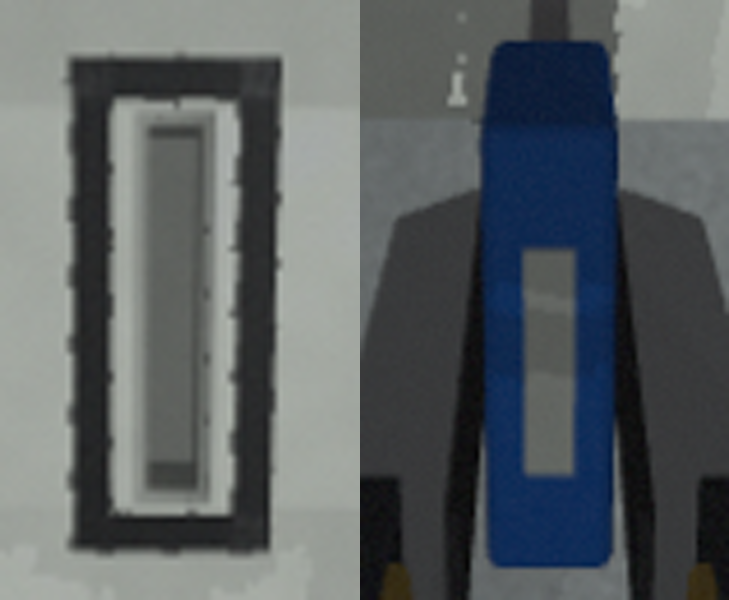

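Emit:
drive_tool:
  increments:
    - [25, 1, 0, 0.05, 10]
    - [35, 1, 0, 0, 10]
    - [14, 1, 20, 0, 10]
    - [0, 0, 40, 0, 10]
    - [0, 0, 5, 0, 10]
    - [0, 0, 0, 0, 10]

```text
t: 5.3
ee_pos: [0.5384, 0.0949, 0.1127]
tcp_rot: [[0.981, 0.194, -0.0], [0.194, -0.981, -0.0], [-0.0, 0.0, -1.0]]
force: [-0.8, 0.0, -1.5]
gripper_width: 0.168
```

Run:
```python
from h import *
c=snap('wrist','w4'); s=env.observe(); print(s['ee_pos'],s['tcp_rot'],s['force'],s['gripper_width'])
snap('side','s4')
a=cv2.imread('pics/w4.png')[130:330,180:340];b=cv2.imread('pics/s4.png')[140:220,220:290]
cv2.imwrite('pics/w4z.png',np.hstack([cv2.resize(a,(400,500),interpolation=2),cv2.resize(b,(400,500),interpolation=2)]))
```

```text
[0.53915768 0.09515775 0.11389861] [[ 9.81010877e-01  1.93941358e-01  2.09988954e-03]
 [ 1.93941698e-01 -9.81013056e-01  4.23657274e-05]
 [ 2.06823552e-03  3.65694904e-04 -9.99997794e-01]] [ 0.12599647 -0.15696847 -1.26260077] 0.17024211893336408
```

View pics/w4z.png

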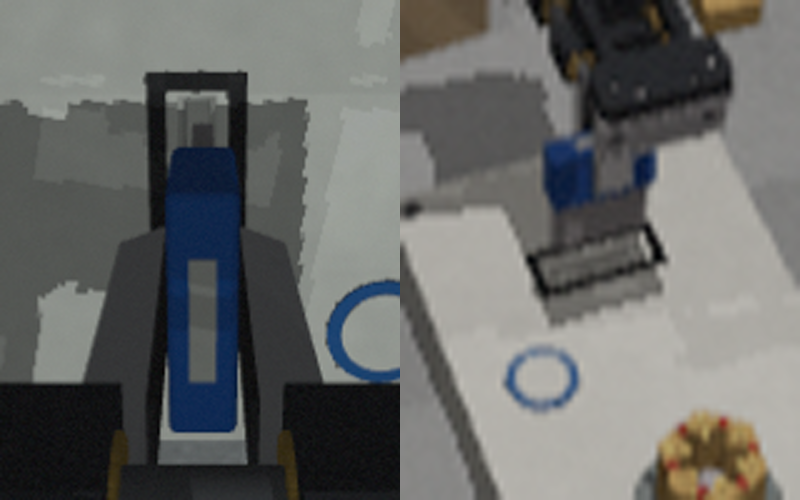

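Run:
```python
from h import *
for n in ['w3','w4']:
    c=load(n)
    E=np.array(c['extrinsics']); T=E@np.linalg.inv(c['tool_from_camera']); R=T[:3,:3];o=T[:3,3]
    if n=='w4': b=(180,150,340,200);bb=(235,185,290,310)
    else: b=(242,60,288,150); bb=(235,185,290,310)
    m=mask(c,(0,0,0),(180,255,75),b)
    for r in range(*((165,200,5) if n=='w4' else (70,145,10))):
        u=np.nonzero(m[r,235:290])[0]+235
        if len(u): 
            G=(onz(c,[(u.min()-.5,r),(u.max()+.5,r)],.05)-o)@R; print(n,r,u.min(),u.max(),(G[:,1]*1000).round(1),G[:,1].mean()*1000)
    p=pix(mask(c,(105,100,40),(130,255,255),bb)); P=bydepth(c,p);L=(P-o)@R
    t=L[abs(L[:,2]+.026)<.004]; print('plate',rect(t))
    # label and bar edges per row
    mb=mask(c,(105,100,40),(130,255,255),bb)
    for r in range(215,300,20):
        u=np.nonzero(mb[r])[0]; G=(onz(c,[(u.min()-.5,r),(u.max()+.5,r)],o[2]+.026)-o)@R; print(r,u.min(),u.max(),(G*1000).round(1)[:,:2].tolist())
```

```text
w3 70 247 280 [-13.9  17.5] 1.7847863228970215
w3 80 247 280 [-14.   17.6] 1.8081971667618215
w3 90 247 280 [-14.1  17.8] 1.8321705307123206
w3 100 247 280 [-14.2  17.9] 1.856723922397583
w3 110 248 280 [-13.4  18.1] 2.359173264897007
w3 120 248 280 [-13.5  18.3] 2.3891477735009556
w3 130 248 279 [-13.6  17.5] 1.9340485117346276
w3 140 248 279 [-13.7  17.6] 1.9611166982294765
plate (array([-1.7, -0.8]), array([60.1, 15.9], dtype=float32), 0.0)
215 247 275 [[23.4, -8.2], [23.4, 7.2]]
235 246 275 [[11.7, -8.9], [11.8, 7.3]]
255 247 274 [[-0.4, -8.5], [-0.4, 7.0]]
275 247 274 [[-13.1, -8.7], [-13.1, 7.1]]
295 248 274 [[-26.4, -8.3], [-26.4, 7.3]]
w4 165 239 278 [-18.4  13.4] -2.4822912280461336
w4 170 239 278 [-18.5  13.5] -2.4896276447782544
w4 175 238 278 [-19.4  13.6] -2.8988572847967395
w4 180 238 278 [-19.5  13.6] -2.9083327256351383
w4 185 239 278 [-18.7  13.7] -2.51223967186902
w4 190 239 278 [-18.8  13.8] -2.5199840805164584
w4 195 239 278 [-18.9  13.9] -2.527835224632172
plate (array([-1.6, -0.7]), array([59.8, 15.9], dtype=float32), -0.5)
215 246 275 [[23.3, -8.7], [23.3, 7.2]]
235 246 275 [[11.7, -8.9], [11.7, 7.3]]
255 247 274 [[-0.4, -8.5], [-0.4, 7.0]]
275 247 274 [[-13.1, -8.7], [-13.0, 7.1]]
295 248 274 [[-26.3, -8.3], [-26.3, 7.3]]
```

Run:
```python
from h import *
for n in ['w3','w4']:
    c=load(n)
    E=np.array(c['extrinsics']); T=E@np.linalg.inv(c['tool_from_camera']); R=T[:3,:3];o=T[:3,3]
    m=mask(c,(0,0,0),(180,255,75),(250,60,275,180))
    ex=[]
    for u in (252,258,264,270):
        v=np.nonzero(m[:,u])[0]; G=(onz(c,[(u,v.min()-.5)],.05)-o)@R; ex.append(G[0,:2]*1000)
    print(n,np.round(ex,1).tolist())
    mm=mask(c,(0,0,0),(180,255,75),(242,60,288,150)); 
    if n=='w3': g=(onz(c,pix(mm),.05)-o)@R; print(rect(g))
```

```text
w3 [[110.9, -8.8], [110.9, -3.3], [110.9, 2.2], [110.9, 7.7]]
(array([73. ,  2.1]), array([75.3, 31.8], dtype=float32), 0.7)
w4 [[35.7, -7.6], [35.7, -2.9], [35.7, 1.9], [35.7, 6.6]]
```

Emit:
drive_tool:
  increments:
    - [-0.5, -1.7, 0, 0, 10]
    - [0, 0, 8, 0, 10]
    - [0, 0, 8, 0, 10]
    - [0, 0, 4, 0, 10]
    - [0, 0, 4, 0, 10]
    - [0, 0, 4, 0, 10]
    - [0, 0, 0, 0, 10]

```text
t: 6.28
ee_pos: [0.5374, 0.0972, 0.084]
tcp_rot: [[0.981, 0.195, -0.001], [0.195, -0.981, -0.0], [-0.001, 0.0, -1.0]]
force: [0.6, -0.6, 0.1]
gripper_width: 0.167
```

Emit:
drive_tool:
  increments:
    - [0, 0, 8, 0, 10]
    - [0, 0, 8, 0, 10]
    - [0, 0, 5, 0, 10]
    - [0, 0, 2, 0, 10]
    - [0, 0, 1, 0, 10]
    - [0, 0, 1, 0, 10]
    - [0, 0, 0, 0, 10]

```text
t: 7.15
ee_pos: [0.5378, 0.0972, 0.0596]
tcp_rot: [[0.981, 0.195, 0.0], [0.195, -0.981, -0.0], [0.0, 0.0, -1.0]]
force: [-0.0, -1.3, -1.4]
gripper_width: 0.168
```

Emit:
drive_tool:
  increments:
    - [0, 0, 1, 0, 10]
    - [0, 0, 1, 0, 10]
    - [0, 0, 0, 0, 10]

```text
t: 7.52
ee_pos: [0.5379, 0.0972, 0.0591]
tcp_rot: [[0.981, 0.195, 0.001], [0.195, -0.981, -0.0], [0.001, 0.0, -1.0]]
force: [-3.2, 0.0, 5.2]
gripper_width: 0.168
```

Emit:
drive_tool:
  increments:
    - [0, 0, 0, 0, 50]
    - [0, 0, 0, 0, 50]
    - [0, 0, -20, 0, 50]
    - [0, 0, -40, 0, 60]
    - [0, 0, -40, 0.8, 60]
    - [0, 0, -30, 0.8, 60]
    - [-13, -24, 0, 0.8, 60]
    - [-26, -45, 0, 0, 60]
    - [-26, -45, 0, 0, 60]
    - [-26, -45, 0, 0, 60]
    - [-26, -45, 0, 0, 60]
    - [-15, -28, 0, 0, 60]
    - [0, 0, 0, 0, 60]
    - [0, 0, 0, 0, 60]

```text
t: 9.28
ee_pos: [0.4365, 0.3434, 0.1871]
tcp_rot: [[0.99, -0.139, -0.0], [-0.139, -0.99, -0.001], [0.0, 0.001, -1.0]]
force: [0.2, 0.6, 0.0]
gripper_width: 0.638
```

Run:
```python
from h import *
c=snap('wrist','w5'); s=env.observe(); print(s['ee_pos'],s['tcp_rot'][:,0],s['force'])
snap('top','t5')
```

```text
[0.43674968 0.34309872 0.18723964] [ 9.90189073e-01 -1.39733982e-01  1.16824075e-04] [-0.05576743 -1.45005244 -0.1631994 ]
```

View pics/w5.png

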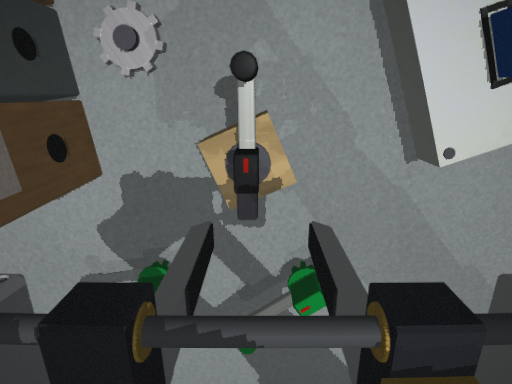

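View pics/t5.png

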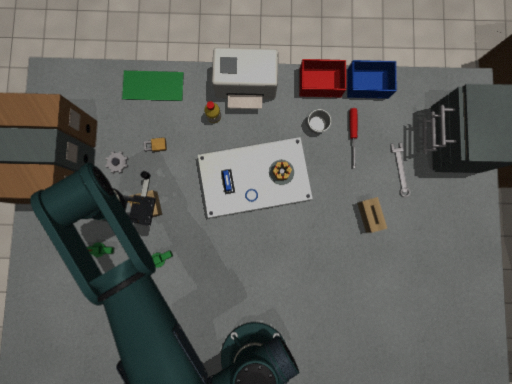

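```bash
python3 - <<'E'
from h import *
for n in ['w5','t5','side0']:
    c=load(n)
    v,u=np.mgrid[0:384:2,0:512:2]; p=np.c_[u.ravel(),v.ravel()]
    P=bydepth(c,p); ok=c['range_z'][p[:,1],p[:,0]]>0
    b=ok&(P[:,2]>.12)&(P[:,2]<.4)&(P[:,1]>.37)&(P[:,0]>.38)&(P[:,0]<.85)
    if n=='w5': b&=(p[:,1]<220)
    Q=P[b]
    for x in np.arange(.38,.85,.06):
        q=Q[abs(Q[:,0]-x-.03)<.03]
        if len(q): print(n,round(x,2),len(q),'ymin',q[:,1].min().round(3),np.percentile(q[:,1],5).round(3),'z',q[:,2].max().round(3))
c=load('w5');s=env.observe();o=s['ee_pos'];R=s['tcp_rot']
p=pix(mask(c,(0,0,0),(180,255,60),(225,40,275,225))); P=bydepth(c,p)
print(np.histogram(P[:,2],np.arange(.05,.13,.005)))
g=P[(abs(P[:,2]-.105)<.004)]; print('grip',len(g),rect(g))
k=p[(P[:,2]>.110)]; print('knob',len(k),onz(c,k,.114).mean(0),rect(onz(c,k,.114)))
# red mark and arm
m=mask(c,(0,0,150),(180,60,255),(235,75,260,150)); A=onz(c,pix(m),.078); print('arm',rect(A))
m=mask(c,(0,0,0),(180,255,60),(225,140,275,225))
for r in range(150,220,6):
    u=np.nonzero(m[r])[0]
    if len(u): print(r,u.min(),u.max(),bydepth(c,[(int(u.mean()),r)]).round(4))
E
python3 -c "
import cv2;i=cv2.imread('pics/w5.png')
cv2.imwrite('pics/w5z.png',cv2.resize(i[40:230,190:305],(363,600),interpolation=2))"
```

```text
w5 0.44 419 ymin 0.533 0.534 z 0.158
w5 0.5 148 ymin 0.533 0.534 z 0.141
t5 0.44 211 ymin 0.534 0.553 z 0.256
t5 0.5 396 ymin 0.532 0.534 z 0.256
t5 0.56 431 ymin 0.532 0.534 z 0.255
t5 0.62 448 ymin 0.532 0.534 z 0.255
t5 0.68 390 ymin 0.532 0.534 z 0.256
side0 0.44 235 ymin 0.527 0.533 z 0.254
side0 0.5 262 ymin 0.531 0.533 z 0.255
side0 0.56 263 ymin 0.53 0.534 z 0.255
side0 0.62 259 ymin 0.531 0.534 z 0.255
side0 0.68 215 ymin 0.53 0.533 z 0.256
(array([  0,   0,  90,  69,   4,  14,  19, 353, 236,  34, 617, 341, 603,
        11,   0]), array([0.05 , 0.055, 0.06 , 0.065, 0.07 , 0.075, 0.08 , 0.085, 0.09 ,
       0.095, 0.1  , 0.105, 0.11 , 0.115, 0.12 , 0.125]))
grip 948 (array([490.2, 349.7]), array([104.8,  21.9], dtype=float32), -8.1)
knob 624 [0.54155025 0.34258148 0.114     ] (array([487.6, 350.9]), array([132.2,  21.2], dtype=float32), -8.6)
arm (array([504. , 347.5]), array([60.4, 13.8], dtype=float32), -8.3)
150 231 258 [[0.4739 0.354  0.086 ]]
156 227 258 [[0.4723 0.3549 0.1056]]
162 228 258 [[0.4669 0.3559 0.1042]]
168 227 258 [[0.4615 0.3577 0.1029]]
174 229 258 [[0.4562 0.3567 0.1041]]
180 233 258 [[0.4507 0.3557 0.1044]]
186 234 258 [[0.4452 0.3557 0.1044]]
192 235 257 [[0.4398 0.3565 0.1046]]
198 237 257 [[0.4299 0.3577 0.0917]]
204 237 257 [[0.4232 0.3588 0.0893]]
210 237 257 [[0.4175 0.3597 0.09  ]]
216 238 257 [[0.4114 0.3606 0.09  ]]
```

View pics/w5z.png

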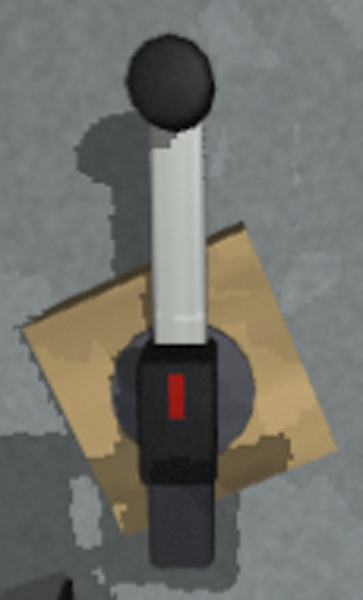

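Run:
```python
from h import *
c=load('w5');s=env.observe();o=s['ee_pos'];R=s['tcp_rot']
m=mask(c,(0,0,0),(180,255,60),(225,146,262,196)); p=pix(m);P=bydepth(c,p)
k=abs(P[:,2]-.105)<.004
g=P[k]; g=g[g[:,0]<.5]; print('grip depth',len(g),rect(g)); g2=onz(c,p[k],.105); print('grip onz',rect(g2)); ctr=np.array(rect(g2)[0])
p=pix(mask(c,(0,0,0),(180,255,60),(228,45,260,86)));P=bydepth(c,p);kk=abs(P[:,2]-.113)<.004
kn=P[kk].mean(0)*1000; print('knob',kn, rect(P[kk])); d=kn[:2]-ctr; print(np.hypot(*d),np.degrees(np.arctan2(d[1],d[0])))
print('tool frame', (np.r_[ctr/1000,.105]-o)@R*1000)
```

```text
grip depth 933 (array([456.1, 354.6]), array([35.9, 21.9], dtype=float32), -8.1)
grip onz (array([456.7, 354.4]), array([35.7, 21.7], dtype=float32), -8.1)
knob [542.93631997 342.37856984 113.33917849] (array([543.1, 342.5]), array([20.5, 20.2], dtype=float32), 37.5)
87.0701881488951 -7.935947801561418
tool frame [ 18.03643409 -14.14811494  82.30114104]
```

Emit:
drive_tool:
  increments:
    - [10, -7, 0, 0, 60]
    - [8.5, -6.5, 0, 0, 50]
    - [0, 0, 35, 0, 50]
    - [0, 0, 40, 0, 50]
    - [0, 0, 30, 0, 50]
    - [0, 0, 11, 0, 50]
    - [0, 0, 0, 0, 10]
    - [0, 0, 0, 0, 10]
    - [0, 0, 0, 0, 10]
    - [0, 0, 0, 0, 10]
  newtons: 60

```text
t: 10.62
ee_pos: [0.4574, 0.3547, 0.0732]
tcp_rot: [[0.99, -0.139, 0.003], [-0.139, -0.99, 0.0], [0.003, -0.0, -1.0]]
force: [-0.6, -2.6, 4.5]
gripper_width: 0.235
```

Run:
```python
from h import *
c=snap('wrist','w6'); s=env.observe(); print(s['ee_pos'],s['tcp_rot'],s['force'],s['gripper_width'])
```

```text
[0.4573754  0.35473516 0.0731762 ] [[ 9.90323981e-01 -1.38751046e-01  2.56141825e-03]
 [-1.38751917e-01 -9.90327157e-01  1.64782007e-04]
 [ 2.51377837e-03 -5.18589266e-04 -9.99996706e-01]] [ 0.29565072 -2.2589747   6.13299681] 0.2300112763426631
```

View pics/w6.png

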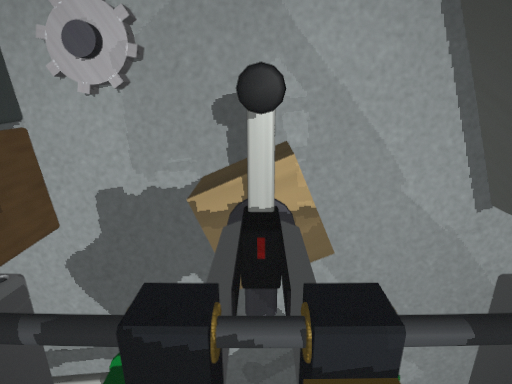

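Emit:
drive_tool:
  increments:
    - [0, 0, -8, 0, 10]
    - [0, 0, -25, 0, 10]
    - [0, 0, -35, 0, 10]
    - [0, 0, -35, -0.5, 10]
    - [0, 0, -17, -0.59, 10]
    - [0, 0, 0, -0.5, 10]
    - [2.7, 25, 0, 0, 10]
    - [4, 45, 0, 0, 10]
    - [4, 50, 0, 0, 10]
    - [4, 50, 0, 0, 10]
    - [4, 50, 0, 0, 10]
    - [4, 50, 0, 0, 10]
    - [4, 50, 0, 0, 10]
    - [0, 35, 0, 0, 10]
    - [0, 17.5, 0, 0, 10]
    - [0, 0, 0, 0, 10]
    - [0, 0, 0, 0, 10]

```text
t: 12.8
ee_pos: [0.5138, -0.0128, 0.1912]
tcp_rot: [[0.996, 0.084, -0.0], [0.084, -0.996, 0.001], [-0.0, -0.001, -1.0]]
force: [0.1, 0.8, -4.5]
gripper_width: 0.235
```

Run:
```python
from h import *
c=snap('wrist','w7'); s=env.observe(); print(s['ee_pos'],s['tcp_rot'],s['force'],s['gripper_width'])
```

```text
[ 0.51386579 -0.012685    0.19136831] [[ 9.96407387e-01  8.46893823e-02 -1.67530508e-04]
 [ 8.46894924e-02 -9.96407050e-01  8.24997030e-04]
 [-9.70600903e-05 -8.36221209e-04 -9.99999646e-01]] [-0.01285856 -1.39108652 -2.22847576] 0.23000909538183736
```

View pics/w7.png

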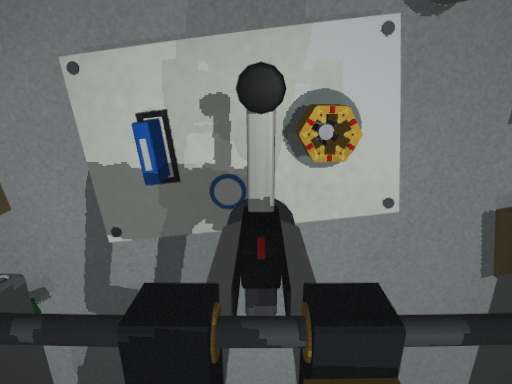

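Run:
```python
from h import *
c=load('w7');E=np.array(c['extrinsics']); T=E@np.linalg.inv(c['tool_from_camera']); R=T[:3,:3];o=T[:3,3]
p=pix(mask(c,(105,100,40),(130,255,255),(120,100,180,190)));P=bydepth(c,p);q=P[P[:,2]>.078];print('plate top z',np.median(q[:,2]),rect(q))
b=(290,95,370,170)
m=mask(c,(0,140,80),(8,255,255),b)|mask(c,(172,140,80),(180,255,255),b)
n,l,st,ce=cv2.connectedComponentsWithStats(m); ce=ce[1:][st[1:,4]>8]; C=onz(c,ce,.092); print(st[1:,4])
q=C[:,:2].mean(0); print('hub',q,np.degrees(np.arctan2(C[:,1]-q[1],C[:,0]-q[0]))%60,np.hypot(*(C[:,:2]-q).T))
D=(C-o)@R*1000; qt=D.mean(0); print('hub tool',qt)
m=mask(c,(0,0,0),(180,255,60),(238,206,285,292)); p=pix(m);P=(bydepth(c,p)-o)@R; z=np.median(P[:,2]); print(z)
for lo in (-.036,-.034,-.032,-.03):print(lo,(abs(P[:,2]-lo)<.001).sum())
k=abs(P[:,2]-z)<.003; g=P[k]; print('grip tool',rect(g))
p=pix(mask(c,(0,0,0),(180,255,60),(230,55,290,118)));P=(bydepth(c,p)-o)@R;kk=P[:,2]<-.035; kn=P[kk].mean(0)*1000; print('knob tool',kn,rect(P[kk]))
a=pix(mask(c,(0,0,150),(180,60,255),(246,115,278,200)))
Z=(bydepth(c,a)-o)@R; zz=np.median(Z[:,2]); print('arm',zz,rect(Z[abs(Z[:,2]-zz)<.004]))
```

```text
plate top z 0.08559815204425902 (array([551.4,  46.4]), array([126. ,  59.5], dtype=float32), -73.2)
[33 30 33 25 27 34]
hub [ 0.56917613 -0.06979062] [4.96922944 4.66000367 4.74624055 4.77843692 4.72776446 4.71602397] [0.02169419 0.02151109 0.02163915 0.0216032  0.02156414 0.02169698]
hub tool [50.42036177 61.61078071 99.13055494]
-0.03125397969379079
-0.036 21
-0.034 52
-0.032 1786
-0.03 446
grip tool (array([-0.2, -0.8]), array([35.6, 24.5], dtype=float32), 2.0)
knob tool [ 87.16083711  -0.64543806 -40.45561039] (array([87.1, -0.6]), array([20.8, 20.5], dtype=float32), 75.0)
arm -0.004388603269503951 (array([49.4, -0.5]), array([48.6, 12.5], dtype=float32), 0.4)
```

Emit:
drive_tool:
  increments:
    - [10, 13, 0, 0, 10]
    - [20, 25, 0, 0, 10]
    - [15, 17, 0, 0, 10]
    - [5.6, 7.3, 0, 0, 10]
    - [0, 0, 20, 0, 10]
    - [0, 0, 18, 0, 10]
    - [0, 0, 0, 0, 10]
    - [0, 0, 0, 0, 10]

```text
t: 13.85
ee_pos: [0.5697, -0.0719, 0.1539]
tcp_rot: [[0.997, 0.083, 0.001], [0.083, -0.997, -0.0], [0.001, 0.0, -1.0]]
force: [-0.5, 0.0, -2.7]
gripper_width: 0.229
```

Run:
```python
from h import *
c=snap('wrist','w8'); s=env.observe(); print(s['ee_pos'],s['tcp_rot'],s['force'],s['gripper_width'])
snap('side','s8')
a=cv2.imread('pics/w8.png')[40:330,160:370];b=cv2.imread('pics/s8.png')[160:260,230:330]
cv2.imwrite('pics/w8z.png',np.hstack([cv2.resize(a,(400,552),interpolation=2),cv2.resize(b,(400,552),interpolation=2)]))
```

```text
[ 0.56997362 -0.07193337  0.1544455 ] [[ 9.96526864e-01  8.32561027e-02  1.62222130e-03]
 [ 8.32569347e-02 -9.96528012e-01 -4.52190836e-04]
 [ 1.57894132e-03  5.85681489e-04 -9.99998582e-01]] [ 0.97499453  0.00905388 -3.12360996] 0.23084878231586828
```

View pics/w8z.png

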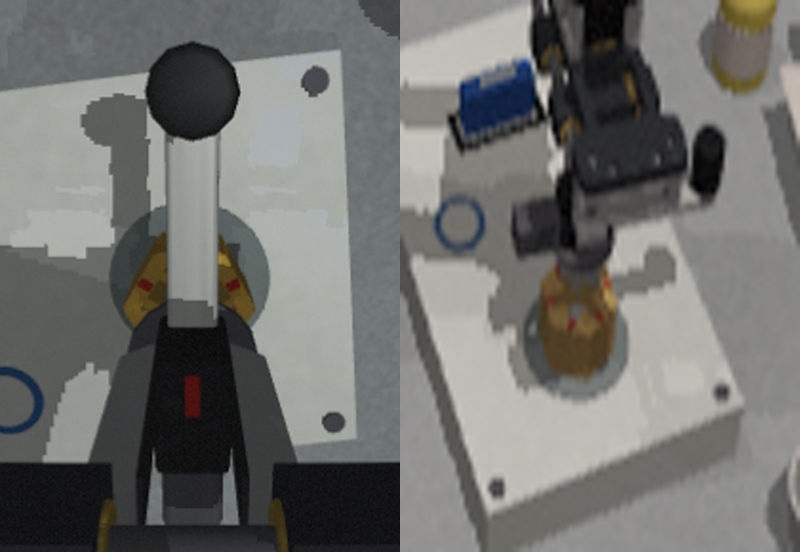

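Run:
```python
from h import *
c=load('w8');E=np.array(c['extrinsics']); T=E@np.linalg.inv(c['tool_from_camera']); R=T[:3,:3];o=T[:3,3]
b=(220,160,300,200)
m=mask(c,(0,140,60),(8,255,255),b)|mask(c,(172,140,60),(180,255,255),b)
n,l,st,ce=cv2.connectedComponentsWithStats(m); k=st[1:,4]>8; ce=ce[1:][k]; print(st[1:],ce)
D=(onz(c,ce,.092)-o)@R*1000; print(D)
d=D[0]-D[1]; print('len',np.hypot(*d[:2]),'rot',np.degrees(np.arctan2(d[0],d[1])), 'ctr',D.mean(0)-[10.8,0,0])
for n in ('w7','w8'):
    c=load(n);E=np.array(c['extrinsics']); T=E@np.linalg.inv(c['tool_from_camera']); R=T[:3,:3];o=T[:3,3]
    p=pix(mask(c,(0,150,60),(8,255,255),(248,225,275,265)));print('redmark',rect((onz(c,p,o[2]+.0313)-o)@R))
    m=mask(c,(0,0,0),(180,255,40),(238,206,285,292))
```

```text
[[232 187   8   6  31]
 [278 187   8   6  29]] [[235.93548387 189.35483871]
 [281.75862069 189.48275862]]
[[ 10.35668992 -20.77054527  61.91452161]
 [ 10.26093789  16.43183837  61.92361784]]
len 37.20250686143475 rot 179.85253162173467 ctr [-0.4911861  -2.16935345 61.91906973]
redmark (array([ 6.6, -0.7]), array([11.8,  3.7], dtype=float32), -0.2)
redmark (array([ 6.6, -0.7]), array([11.8,  3.7], dtype=float32), -0.2)
```

Emit:
drive_tool:
  increments:
    - [-0.3, -1.5, 0, 0, 10]
    - [0, 0, 8, 0, 10]
    - [0, 0, 8, 0, 10]
    - [0, 0, 5, 0, 10]
    - [0, 0, 4, 0, 10]
    - [0, 0, 4, 0, 10]
    - [0, 0, 0, 0, 10]
    - [0, 0, 0, 0, 10]

```text
t: 14.95
ee_pos: [0.5692, -0.0705, 0.1245]
tcp_rot: [[0.997, 0.083, 0.0], [0.083, -0.997, 0.0], [0.0, 0.0, -1.0]]
force: [1.2, 0.2, -4.1]
gripper_width: 0.233
```

Emit:
drive_tool:
  increments:
    - [0, 0, 4, 0, 10]
    - [0, 0, 4, 0, 10]
    - [0, 0, 3, 0, 10]
    - [0, 0, 3, 0, 10]
    - [0, 0, 2, 0, 10]
    - [0, 0, 2, 0, 10]
    - [0, 0, 1, 0, 10]
    - [0, 0, 1, 0, 10]
    - [0, 0, 0, 0, 10]

```text
t: 16.08
ee_pos: [0.5694, -0.0705, 0.1059]
tcp_rot: [[0.997, 0.083, 0.001], [0.083, -0.997, -0.0], [0.001, 0.0, -1.0]]
force: [-1.4, 1.4, 6.5]
gripper_width: 0.229
```

Emit:
drive_tool:
  increments:
    - [0, 0, 1, 0, 10]
    - [0, 0, 1, 0, 10]
    - [0, 0, 0, 0, 10]
    - [0, 0, 0, 0, 10]

```text
t: 16.58
ee_pos: [0.5694, -0.0706, 0.1052]
tcp_rot: [[0.997, 0.083, 0.002], [0.083, -0.997, -0.0], [0.002, 0.001, -1.0]]
force: [-4.0, 1.4, 10.7]
gripper_width: 0.23
```

Emit:
drive_tool:
  increments:
    - [0, 0, 1, 0, 10]
    - [0, 0, 1.5, 0, 10]
    - [0, 0, 0, 0, 10]
    - [0, 0, 0, 0, 10]

```text
t: 17.08
ee_pos: [0.5694, -0.0706, 0.1051]
tcp_rot: [[0.997, 0.083, 0.003], [0.083, -0.997, -0.001], [0.003, 0.001, -1.0]]
force: [-8.3, 2.1, 18.1]
gripper_width: 0.232
```

Run:
```python
from h import *
c=snap('wrist','w9'); s=env.observe(); print(s['ee_pos'],s['tcp_rot'],s['force'],s['gripper_width'])
snap('side','s9')
R=s['tcp_rot'];o=s['ee_pos']
m=mask(c,(0,0,0),(180,255,60),(238,206,285,292)); P=bydepth(c,pix(m)); L=(P-o)@R
z=np.median(L[:,2]); print('grip top tool z',z,'world',np.median(P[:,2]))
for n in ('w7','w9'):
    c=load(n); E=np.array(c['extrinsics']); T=E@np.linalg.inv(c['tool_from_camera']); R=T[:3,:3];o=T[:3,3]
    m=mask(c,(0,150,60),(8,255,255),(248,225,275,265)); p=pix(m); print(n,p.mean(0),np.median(((bydepth(c,p)-o)@R)[:,2]),np.median(bydepth(c,p)[:,2]))
a=cv2.imread('pics/w9.png')[40:330,160:370];b=cv2.imread('pics/s9.png')[160:260,230:330]
cv2.imwrite('pics/w9z.png',np.hstack([cv2.resize(a,(400,552),interpolation=2),cv2.resize(b,(400,552),interpolation=2)]))
```

```text
[ 0.56943538 -0.07056921  0.10512349] [[ 9.96546212e-01  8.29837109e-02  3.05796325e-03]
 [ 8.29864027e-02 -9.96550387e-01 -7.63925101e-04]
 [ 2.98402112e-03  1.01505603e-03 -9.99995033e-01]] [-7.83574506  2.1638102  18.3040478 ] 0.22778488058700297
grip top tool z -0.031286960302907375 world 0.13640561628980752
w7 [260.58108108 247.85135135] -0.0323879893814933 0.22360915227401645
w9 [260.77099237 247.33587786] -0.03222064048461839 0.13738362335032547
```

View pics/w9z.png

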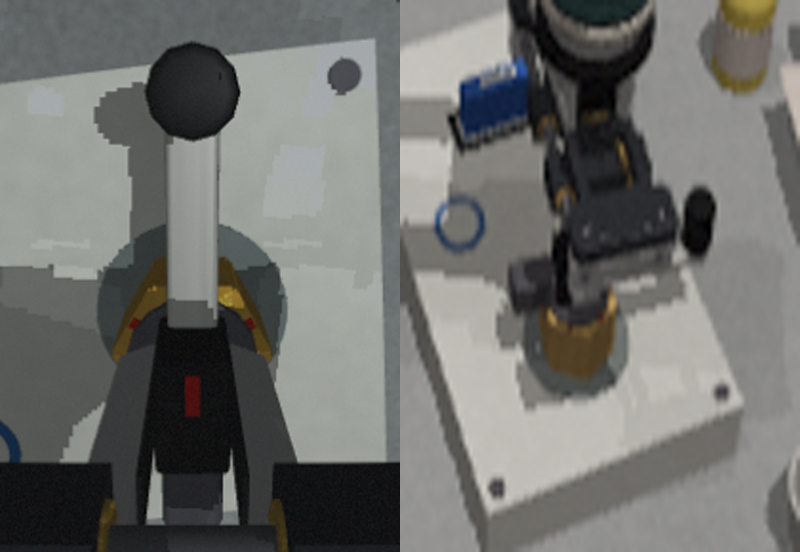

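Run:
```python
from h import *
print(env.finish_job())
```

```text
the job is handed in; nothing more can be done
None
```

I fitted the lock plate and let go of it, then fitted the crank. I handed the job in at about 17 s with the crank still gripped at 60 N and pressed down.

- **Lock plate:** It went into the slot without resistance and stopped on the rim. After I let go, the top of its handle measured z = 0.0856 m, against 0.086 m expected when fully home.
- **Crank:** I turned it to about 4.8° to match the hub slots at about 4.8°. It met no resistance on the way in until the spring. At the end the top of the grip measured 0.136–0.137 m, against 0.137 m expected when home. The final downward moves gained almost no depth (0.1052 to 0.1051 m) while the push rose from 10.7 to 18 N, so the flange is on the rim. The grip had not slipped.
- **Disagreements:** Directly above both the slot and the hub, the wrist camera disagreed with its earlier, more distant measurements by 1.5–1.8 mm sideways. I corrected both by the closer view before inserting.
- **Side force:** About 8 N of sideways force remained on the tool at the end.
- **Not checked:** I could not read the spring pin's travel directly. I did not measure the bystanders again at the end, but no move came near them.

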